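# Index the welding turntable one hole

### The arm

A 7-joint arm with a two-finger parallel gripper is mounted at the origin on the work surface. World frame = base frame: x ahead of the robot, y to its left, z up, the work surface at z = 0. Lengths are in mm, angles in rad, forces in N, time in s.
With the tool pointing down it reaches from about 400 to 875 mm from the base axis. Payload 19.3 kg.
Tool frame: the origin (TCP) lies at the very end of the fingers, on their centre line; the grasp point (between the pads) lies 19 mm behind it (grip_point_offset is the z of the grasp point in the tool frame, in mm); z points along the fingers, y is the line along which they close (so a half turn about z gives the same grasp; the last joint's range is limited). The gripper opens to 85 mm and grips with 20 to 120 N. Pads are 22 mm wide; open, the fingers measure 114 mm over their backs; the gripper's body (76 mm by 85 mm) begins 54 mm behind the grasp point. The pads swing forward as they close: fully open they stand 13 mm farther back than shut.
Start: joints at [-1.224, 0.521, -0.036, 1.599, 0.021, 1.021, -0.113], TCP at [253.04, 571.477, 231.291] pointing down, gripper open.
Joint ranges: [-2.91, 2.91], [-0.3, 2.13], [-1.5, 1.42], [0.17, 2.43], [-1.26, 4.41], [0.16, 1.93], [-2.52, 2.52]. Speed limits (rad/s): [1.89, 1.89, 2.39, 2.39, 3.01, 3.01, 3.01].

### API

Orientations are given as a 3x3 rotation matrix whose columns are the frame's x, y, z axes.
In Python, from workcell import movep, movel, goto_joints, open_gripper, clamp, wait, inverse_kinematics, read_state, camera, PlanningError, finish_job, grip_point_offset gives the robot as it stands. Calls block until the motion is done:
- movep(position, orientation): joint-space move of the TCP to a pose.
- movel(position, frame=None, max_speed=150, guard=None): straight line of the TCP; frame=None keeps the orientation; max_speed is the mean speed in mm/s. With guard (N) it stops when the force on the tool has changed by that much, and returns True; else False.
- goto_joints(angles): joint-space move.
- open_gripper() and clamp(): open the fingers fully, or close them until they stop; the grip force is fixed at half the most.
- wait(seconds).
- inverse_kinematics(position, orientation): joint angles nearest the present ones, or None.
- read_state(): the state.
- camera(name): name is "scene" or "top" or "wrist"; returns a dict with "image" (384x512x3 uint8, blue, green, red), "range_z" (384x512 float32, mm along the optical axis (not along the pixel's ray), 0 where there is no reading), "fx", "fy", "cx", "cy" (pixels), "cam_to_world" (4x4, takes a point from camera to world coordinates). Camera axes: x right, y up, looking along -z (the intrinsics and any distortion apply to the point x, -y, -z); pixel columns grow to the right and rows downward; lengths in mm; the calibration is good to about 2 mm. A picture is of the moment at which its call begins.
A pose or a line that the arm cannot do raises PlanningError and nothing moves.
- finish_job(): hands the job in; it is judged then, once.
The state is a dict: "time": time; "qpos": joint angles; "qvel": joint speeds; "joint_efforts": joint torques, N m; "eef_pos": TCP position; "tool_rot": TCP orientation; "ft_force": force on the tool from outside, world axes, zero at the start; "torque": the same for the moment, N m; "finger_gap": finger opening in mm; "gripper_force": force on a finger pad.
Only numpy, scipy, OpenCV 4.12 (cv2) and the standard library are available. Lean on these libraries where they do the work, as an engineer would, in place of code of your own. Each camera call takes 0.05 s, during which the arm holds its last target. There are 200 camera calls.

### The job

Bring the next tack point round: with the fingertips press the plunger on the turntable's index arm right in, swing the table clockwise (seen from above) to the next hole of the index plate, and let the plunger spring fully up into it. The flanged pipe must ride round where it stands on the table, neither lifted nor shifted. Turn one hole only, and leave the tools and offcuts on the bench where they lie.

Things in the scene. Friction and masses are not known exactly. Their poses are not given: they have to be found in the camera images.
- fixture: Fixed bench turntable of dark cast iron: round foot, and a fixed index plate 340 mm in diameter whose steel upper face is 62 mm above the bench. 12 holes lie on its circle of 148 mm radius, 30 degrees apart, joined by a narrow groove. Origin: on the turning axis (vertical), at bench height; the fixture's -x axis points to the hole in which the plunger stands at the start. Place and yaw vary.
- turntable (a joint): Angle (rad) of the turning part, a steel faceplate 250 mm in diameter (upper face 80 mm above the bench) with the index arm bolted on it: 0 at the start hole, grows clockwise seen from above; the next hole is at 0.524 (30 degrees). Free play in a hole is about 0.01 either way. Turned at the plunger it takes about 2 N at slow speed; the table stops where it is left.
- table_mid (a point): Centre of the faceplate's upper face, 80 mm above the bench; it turns with the table, its -x axis points along the index arm to the plunger.
- plunger_top (a point): Middle of the top of the plunger's black round head, 138 mm above the bench when up, 148 mm from the turning axis, on the index arm, at the start on the robot's side. The head is 44 mm across, its top a shallow dish 38 mm across with a rim 3 mm high; it stands on a barrel 32 mm across that rises to 112 mm above the bench on an arm 36 mm wide whose upper side is at 94 mm. Pressed straight down; moves with the arm when the table turns.
- plunger_head: The black round head itself; origin the same as the point plunger_top, axes as table_mid.
- plunger (a joint): How far the plunger is pressed in (m): 0 fully up with its shoulder locked in a hole, stop at 0.012. Spring: 4 N when up, 10 N fully in. Past about 0.009 its shoulder is below the plate and the table is free to turn; between holes the released plunger cannot rise above about 0.0085, and it springs up by itself when it comes over a hole (it drops in and centres within about 3 mm of the hole's middle).
- work: Loose work standing on the middle of the faceplate: dark steel pipe 60 mm across on a round flange 110 mm across and 10 mm thick, 70 mm high in all, about 0.75 kg; its top is 150 mm above the bench. Origin: centre of its underside, within 6 mm of the turning axis.
- brush: Wire brush, wooden, 270 mm long, 30 mm wide, 30 mm high, lying on the bench on the left of the fixture. Origin at its middle, at bench height; leave it.
- ground_puck: Round magnet 72 mm across with a brass stud, 46 mm high, on the bench near the fixture on the robot's side. Origin: centre of its underside; leave it.
- tube_stub: Black square steel tube, 50 by 50 mm, standing 100 mm high on the bench near the fixture on the robot's side. Origin: centre of its underside; leave it.
- pliers: Pliers 185 mm long, 18 mm thick, lying on the bench on the right of the fixture. Origin: at the pivot, at bench height; leave them.

How it is judged:
By the outcome, as a careful person would: the job done as asked, in the order asked, and still so for the second after the job is handed in, with the robot touching nothing.
It also fails if it takes over 38 s, if anything falls off the work surface, if the arm or the gripper's body presses on something with over 40 N, if the wrist force passes 120 N, or if a joint passes its speed limit or range.

## Working session

There is one attempt and no reset: what is moved stays moved. The work goes in short steps, each a Python script; the robot and the scene stay as the last script left them, time stands still between calls to the robot, and variables do not carry over. Pictures are saved under pics/ and viewed, at most 10 in all, crops included, and the job is handed in when it is done.

```bash
mkdir -p pics; ls; cat > h.py <<'E'
import numpy as np, cv2
from workcell import *
def cloud(c):
    z=c["range_z"]; v,u=np.mgrid[:384,:512]
    p=np.stack([(u-c["cx"])/c["fx"]*z,-(v-c["cy"])/c["fy"]*z,-z,np.ones_like(z)],-1)
    w=(p@np.array(c["cam_to_world"]).T)[...,:3]; w[z==0]=np.nan
    return w
E
python3 - <<'E'
from h import *
c=camera("top"); print({k:c[k] for k in c if k not in("image","range_z")})
w=cloud(c); np.save("top.npy",w)
cv2.imwrite("pics/top.png",cv2.resize(c["image"],(768,576)))
s=camera("scene"); np.save("scene.npy",cloud(s)); cv2.imwrite("pics/scene.png",cv2.resize(s["image"],(768,576)))
st=read_state(); print(st)
E
```

```text
pics
{'fx': 397.23312281534214, 'fy': 397.23312281534214, 'cx': 251.5092082659556, 'cy': 190.70465838138293, 'cam_to_world': array([[ 2.36326569e-02,  9.85029314e-01, -1.70759327e-01,
         3.41383869e+02],
       [-9.99663576e-01,  2.51101252e-02,  6.49746693e-03,
         1.54647097e+01],
       [ 1.06879835e-02,  1.70548327e-01,  9.85291345e-01,
         1.10762732e+03],
       [ 0.00000000e+00,  0.00000000e+00,  0.00000000e+00,
         1.00000000e+00]])}
{'time': 0.1, 'qpos': array([-1.22417888,  0.52197385, -0.03630664,  1.59990696,  0.02118289,
        1.02113275, -0.11278293]), 'qvel': array([ 0.00125933, -0.00204954,  0.00037708, -0.00201639, -0.00018556,
       -0.001578  , -0.00076172]), 'joint_efforts': array([ 5.03505289e-03, -9.28482771e+01,  1.98491625e+00, -3.70534372e+01,
        1.81869837e-02,  5.44826893e-03, -4.84113127e-05]), 'eef_pos': array([252.951488  , 571.20454643, 230.78717897]), 'tool_rot': array([[-9.14373270e-01,  4.04872074e-01, -3.56181489e-04],
       [ 4.04872225e-01,  9.14372754e-01, -9.73452757e-04],
       [-6.84411874e-05, -1.03430717e-03, -9.99999463e-01]]), 'ft_force': array([ 0.18481563,  0.96163437, -0.34545307]), 'torque': array([ 0.01745861, -0.02568143, -0.04520901]), 'gripper_force': 0.0, 'finger_gap': 85.52500040908787}
```

View pics/top.png

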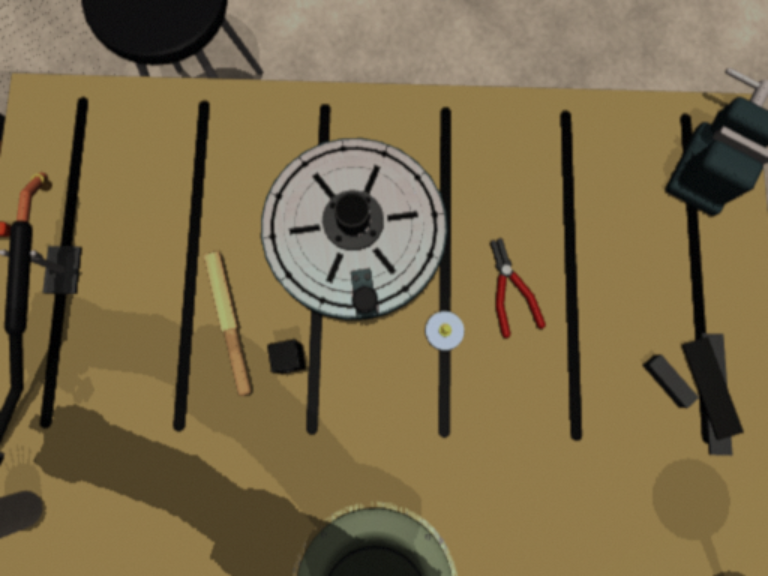

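View pics/scene.png

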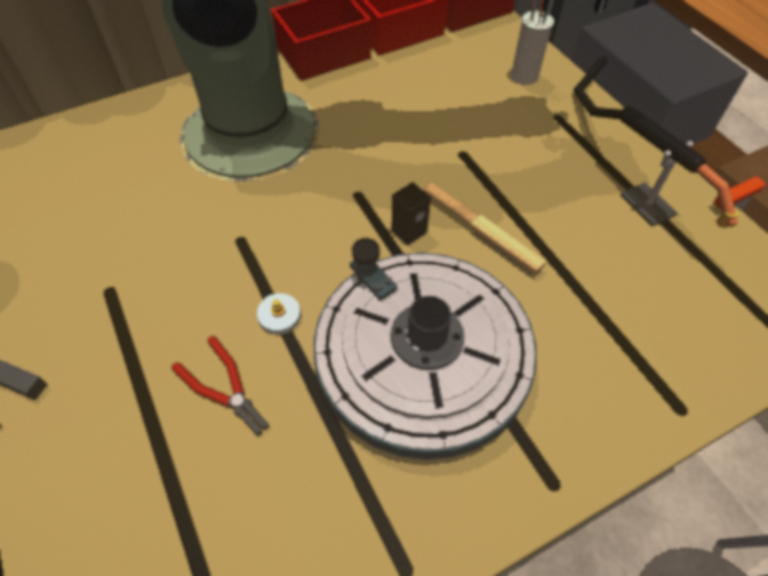

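The top picture shows the plunger head at (364,298), the pipe at (353,210), the stub at (287,356) and the puck at (445,330). Clockwise moves the head left in the picture, towards +y. Next I'll measure from the depth data.

```bash
python3 - <<'E'
from h import *
from scipy.optimize import least_squares
def circ(p):
    r=least_squares(lambda a:np.hypot(p[:,0]-a[0],p[:,1]-a[1])-a[2],[*p.mean(0)[:2],100],loss='soft_l1').x
    return r
for n in("top","scene"):
    w=np.load(n+".npy"); x,y,z=np.moveaxis(w,-1,0)
    roi=(x>350)&(x<900)&(abs(y)<300)
    m=roi&(z>53)&(z<71); 
    # rim of plate: outer hull
    hull=cv2.convexHull(w[m][:,:2].astype(np.float32))[:,0]; c=circ(hull); print(n,"plate",c,np.median(z[m]))
    f=roi&(z>75)&(z<85)&(np.hypot(x-c[0],y-c[1])<130); hull=cv2.convexHull(w[f][:,:2].astype(np.float32))[:,0]; print("face",circ(hull),np.median(z[f]))
    d=np.hypot(x-c[0],y-c[1])
    h=roi&(z>128)&(z<148)&(d>110)&(d<190)
    (a,r)=cv2.minEnclosingCircle(w[h][:,:2].astype(np.float32)); print("head",a,r,w[h].mean(0),h.sum(),np.hypot(a[0]-c[0],a[1]-c[1]))
    h=roi&(z>142)&(z<158)&(d<60); (a,r)=cv2.minEnclosingCircle(w[h][:,:2].astype(np.float32)); print("pipe",a,r,np.median(z[h]))
    s=roi&(z>85)&(z<110)&(d>175); print("stub",w[s].mean(0) if s.any() else None)
E
```

```text
top plate [633.34489466  55.31961585 169.61250919] 62.322155652672905
face [634.29379486  54.8972456  124.23468686] 79.63775565503033
head (487.9547424316406, 30.126081466674805) 21.872896194458008 [488.02944272  29.88565838 137.54731368] 246 147.55680445228884
pipe (637.5936889648438, 55.63663101196289) 30.007593154907227 149.70857803827084
stub [394.41616967 163.87976315  99.24102595]
scene plate [634.01590097  54.38369899 169.52386624] 63.84445921309447
face [633.99160476  54.02634911 124.56633767] 81.16958084179191
head (488.0711364746094, 29.31342124938965) 22.70990562438965 [490.65541894  28.91843293 138.77913153] 289 148.0823862265228
pipe (638.4403076171875, 55.082908630371094) 30.52433967590332 151.27034882668124
stub [399.52487417 161.67400189  99.06577174]
```

```bash
python3 - <<'E'
from h import *
R=read_state()["tool_rot"]
clamp()
C=np.array([634,54.8]);
# tool down, tool y tangential to arm
for yaw in (0.17,0.17+np.pi/2,0.17-np.pi/2,0.17+np.pi):
    c,s=np.cos(yaw),np.sin(yaw); Rm=np.array([[c,s,0],[s,-c,0],[0,0,-1.]])
    q=inverse_kinematics([488.2,29.8,190],Rm); print(yaw,None if q is None else np.round(q,2))
yaw=0.17+np.pi; c,s=np.cos(yaw),np.sin(yaw); Rm=np.array([[c,s,0],[s,-c,0],[0,0,-1.]])
movep([488.2,29.8,190],Rm)
st=read_state(); print(st["time"],st["eef_pos"],st["finger_gap"],st["ft_force"])
c=camera("wrist"); w=cloud(c); cv2.imwrite("pics/wrist.png",c["image"])
x,y,z=np.moveaxis(w,-1,0); h=(z>130)&(z<146)&(np.hypot(x-488,y-30)<40); print(h.sum(), cv2.minEnclosingCircle(w[h][:,:2].astype(np.float32)) if h.any() else 0)
E
```

```text
0.17 [-0.68  0.44  0.66  2.02 -0.37  0.81 -1.2 ]
1.7407963267948965 [-0.5   0.39  0.41  2.01 -0.22  0.78  0.21]
-1.4007963267948966 [-0.98  0.72  1.23  2.03 -0.83  1.01 -2.3 ]
3.311592653589793 [-0.26  0.36  0.1   2.   -0.05  0.78  1.61]
2.9917 [488.3358458  30.5592193 190.0322411] -0.3097761954190211 [ 0.48180666 -0.03171708  0.6126466 ]
3184 ((487.5276184082031, 29.115209579467773), 21.986873626708984)
```

View pics/wrist.png

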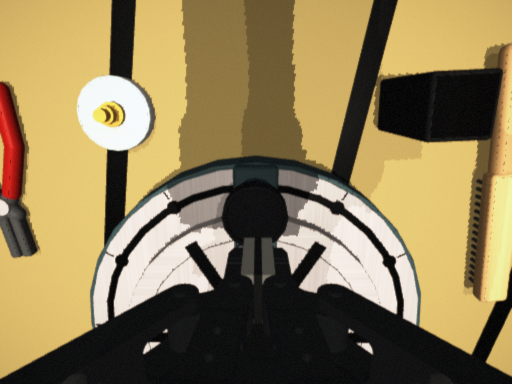

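The wrist picture shows the closed fingertips at (258,240), in line with the head at (255,210), and the next hole at (337,207). The measured head position agrees to within 1 mm, so I'll press.

```bash
python3 - <<'E'
from h import *
def show(t):
    st=read_state(); print(t,round(st["time"],2),st["eef_pos"].round(2),st["ft_force"].round(1))
movel([488,29.3,145]); show("above")
print(movel([488,29.3,130],max_speed=30,guard=3)); show("contact")
print(movel([488,29.3,120],max_speed=20,guard=15)); show("pressed")
E
```

```text
above 3.49 [488.03  29.46 145.17] [ 0.6 -1.3 -0. ]
True
contact 3.88 [488.56  29.42 135.26] [1.1 0.5 5.2]
True
pressed 4.44 [488.58  29.45 125.99] [-3.5  0.4 13.6]
```

```bash
cat >> h.py <<'E'
C=np.array([634,54.8]); P0=np.array([488.,29.3]); D=P0-C
def pose(th,z):
    c,s=np.cos(th),np.sin(th); p=C+np.array([[c,s],[-s,c]])@D
    yaw=0.17+np.pi-th; c,s=np.cos(yaw),np.sin(yaw)
    return [*p,z],np.array([[c,s,0],[s,-c,0],[0,0,-1.]])
def show(t):
    st=read_state(); print(t,round(st["time"],2),st["eef_pos"].round(2),st["ft_force"].round(1))
def look(name):
    c=camera("wrist"); w=cloud(c); cv2.imwrite(f"pics/{name}.png",c["image"]); x,y,z=np.moveaxis(w,-1,0)
    d=np.hypot(x-C[0],y-C[1]); h=(z>115)&(z<146)&(d>120)&(d<180)&(x<560)
    e=read_state()["eef_pos"]; h&=(np.hypot(x-e[0],y-e[1])<32)
    (a,r)=cv2.minEnclosingCircle(w[h][:,:2].astype(np.float32)); v=np.array(a)-C; v0=np.array([487.5,29.1])-C
    print("head",np.round(a,1),round(r,1),"z",np.median(z[h]),"angle deg",np.degrees(np.arctan2(v0[1],v0[0])-np.arctan2(v[1],v[0]))%360)
E
python3 - <<'E'
from h import *
for d in (5,10,15,20,24):
    movel(*pose(np.radians(d),125.8),max_speed=50); show(d)
look("w24")
E
```

```text
5 4.85 [486.97  42.68 126.44] [0.9 1.1 9.6]
10 5.26 [486.62  55.63 126.49] [1.  0.9 9.7]
15 5.67 [487.34  68.55 126.52] [2.4 1.6 9.3]
20 6.08 [489.2   81.35 126.57] [ 2.1  1.2 10.6]
24 6.43 [491.44  91.45 126.57] [2.7 0.8 9. ]
head [490.1  91.3] 21.9 z 127.85282502371268 angle deg 24.16526307353746
```

View pics/w24.png

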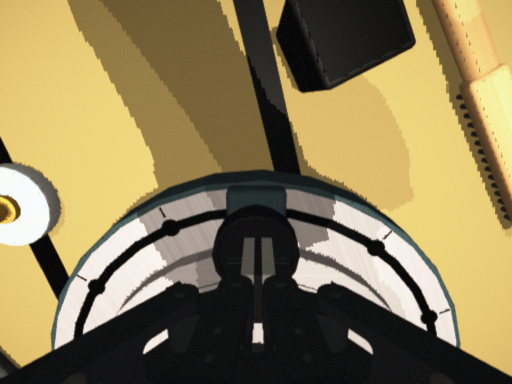

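The table followed without slip. The start hole is at (171,228) and the hole after next at (375,247), so the target hole is hidden under the arm, about 6° ahead. I'll finish the swing and release slowly.

```bash
python3 - <<'E'
from h import *
t=np.radians(30)
movel(*pose(np.radians(27),125.8),max_speed=50); movel(*pose(t,125.8),max_speed=40); show(30); look("w30")
for z in (129,132,135,138,141):
    movel(pose(t,z)[0],max_speed=20); show(z)
movel(pose(t,190)[0],max_speed=100); show("up"); look("w_end")
c=camera("top"); w=cloud(c); x,y,z=np.moveaxis(w,-1,0)
h=(z>142)&(z<158)&(np.hypot(x-634,y-55)<60); print("pipe top",cv2.minEnclosingCircle(w[h][:,:2].astype(np.float32)) if h.any() else None)
E
```

```text
30 7.13 [496.05 106.14 126.59] [ 3.7 -0.5  9.7]
head [494.8 105.9] 22.1 z 127.92092629005455 angle deg 30.08963267076973
129 7.49 [495.96 105.91 129.83] [ 4.3 -0.6  7.5]
132 7.79 [495.91 105.87 132.78] [3.3 0.6 6.4]
135 8.09 [495.75 105.83 135.67] [ 3.3 -0.2  4.9]
138 8.39 [494.57 105.7  138.05] [ 0.  -0.1  2.9]
141 8.69 [494.72 105.72 141.02] [ 0.5 -0.4 -0. ]
up 9.33 [494.6  105.75 189.65] [-0.7 -0.1 -0.5]
head [494.5 105.6] 22.0 z 138.69153183570694 angle deg 29.968843955698105
pipe top ((637.7205810546875, 53.45561599731445), 29.953142166137695)
```

View pics/w_end.png

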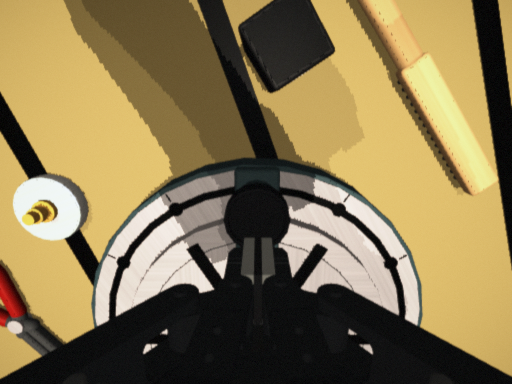

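The head stands at 138.7 mm and 30.0°, midway between holes at (176,210) and (340,210), so the plunger is fully up in the next hole. The pipe's shift matches riding round with the table. Handing in.

```bash
python3 -c "
from workcell import *
print(finish_job())"
```

```text
the job is handed in; nothing more can be done
None
```

The table is turned one hole clockwise (30.0° measured), the plunger is fully up in the next hole, the pipe rode round in place, nothing else was touched, and the job was handed in at about 9.5 s.

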